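# Stack the two layered cloud ornaments

## Task

Dry-fit the two layered ornaments: on the dark brown plinth stack the white cloud, then the blue cloud, then the yellow sun; on the green plinth stack the grey cloud, then the red drop. Lay every piece flat and centred on the one below, with the clouds lengthwise along their plinth, and let go of everything. Leave the bare wood cloud, the paint pot and the roll of tape where they are.

Things in the scene. Friction and masses are not known exactly. Their poses are not given: they have to be found in the camera images.
- dark_plinth: Dark brown. Low oblong wooden plinth fixed to the table, 125 x 78 mm and 20 mm high, flat on top. Origin: centre of its underside on the table; x along its length, z up. It carries the sunny ornament.
- green_plinth: Painted green. Low oblong wooden plinth fixed to the table, 125 x 78 mm and 20 mm high, flat on top. Origin: centre of its underside on the table; x along its length, z up. It carries the rainy ornament.
- white_cloud: A flat cut-out cloud seen from above: three round lobes along one long side (+y; the middle lobe reaches farthest), the other long side (-y) straight. Painted white wood, 105 x 60 mm, 18 mm thick, about 65 g. Origin: centre of its outline, on its underside; x along its length, z up. At half its length it is 60 mm wide from straight side to middle lobe, and can be gripped there along y. 
- grey_cloud: A flat cut-out cloud seen from above: three round lobes along one long side (+y; the middle lobe reaches farthest), the other long side (-y) straight. Painted grey wood, 105 x 60 mm, 18 mm thick, about 65 g. Origin: centre of its outline, on its underside; x along its length, z up. At half its length it is 60 mm wide from straight side to middle lobe, and can be gripped there along y. 
- blue_cloud: A flat cut-out cloud seen from above: three round lobes along one long side (+y; the middle lobe reaches farthest), the other long side (-y) straight. Painted blue wood, 80 x 46 mm, 18 mm thick, about 40 g. Origin: centre of its outline, on its underside; x along its length, z up. At half its length it is 46 mm wide from straight side to middle lobe, and can be gripped there along y. 
- sun: Round wooden sun: yellow disc with an orange dot in the middle, 46 mm across, 18 mm thick, about 20 g. Origin: centre of its underside; z up.
- drop: Red wooden drop lying flat: round end 36 mm across, drawn out to a point at +x, 43 mm long, 18 mm thick, about 15 g. Origin: centre of its outline, on its underside (the middle of the round end lies 4 mm towards -x); x along its length, z up. It can be gripped along y at its origin, 36 mm wide.
- bare_cloud: Bystander, not part of either ornament: bare, unpainted brown wood cloud, same shape and size as the blue one (80 x 46 mm, 18 mm thick). Origin: centre of its underside.
- paint_pot: Bystander: closed paint pot with white cap, 60 mm across, 62 mm high, standing. Origin: centre of its underside.
- tape: Bystander: roll of beige masking tape lying flat, 88 mm outside, 68 mm inside diameter, 22 mm high. Origin: centre of its underside.

How it is judged:
By the outcome, as a careful person would: the job done as asked, in the order asked, and still so for the second after the job is handed in, with the robot touching nothing.
It also fails if it takes over 120 s, if anything falls off the work surface, if the arm or the gripper's body presses on something with over 40 N, if the wrist force passes 120 N, or if a joint passes its speed limit or range.

## Robot

A 7-joint arm with a two-finger parallel gripper is mounted at the origin on the work surface. World frame = base frame: x ahead of the robot, y to its left, z up, the work surface at z = 0. Lengths are in m, angles in rad, forces in N, time in s.
With the tool pointing down it reaches from about 0.4 to 0.85 m from the base axis. Payload 10.4 kg.
Tool frame: the origin (TCP) lies at the very end of the fingers, on their centre line; the grasp point (between the pads) lies 19 mm behind it; z points along the fingers, y is the line along which they close (so a half turn about z gives the same grasp; the last joint's range is limited). The gripper opens to 85 mm and grips with 20 to 120 N. Pads are 22 mm wide; open, the fingers measure 114 mm over their backs; the gripper's body (76 mm by 85 mm) begins 54 mm behind the grasp point. The pads swing forward as they close: fully open they stand 13 mm farther back than shut.
Start: joints at [-1.306, 0.332, -0.065, 1.46, 0.022, 1.35, -0.088], TCP at [0.177, 0.599, 0.231] pointing down, gripper open.
Joint ranges: [-2.6, 2.6], [-0.5, 2.12], [-1.47, 1.34], [0.16, 2.42], [-1.27, 4.41], [0.06, 2.06], [-2.6, 2.6]. Speed limits (rad/s): [2.22, 2.22, 2.79, 2.79, 3.14, 3.14, 3.14].

## Interface

Orientations are given as a rotation vector (axis times angle).
In Python, from rig import manip, optics, find_in, regions_of, place_of gives the robot as it stands.
- The arm moves only by the tool arm_command, never from a script. Its arguments are lists of equal length, an entry for each row: "translation": the shift along the world's x, y, z in units of 1 m (1.0 is 1 m), a list of three; "spin": the turn about the world's z in units of 180 degrees (1.0 is 180 degrees); "claw": the opening, from 0 (shut) to 1 (fully open). A call has 1 to 5 rows; each row is the pose to reach, as a shift and turn from the pose commanded when the call began, turning the shorter way round; what a row does not reach only later rows make up. A row lasts 1/8 s, in which the tool goes at most 62.5 mm and 10.7 degrees, less where a joint would pass 70% of its speed; a pose out of reach is approached as far as the arm can. A call with a number of a shift or a turn outside -1 to 1 is refused whole. A call with a gripper value outside its range is refused whole. The fingers move at their own pace and stop on an object; "squeeze" is the grip in N (left out, the last holds). Time passes only in rows, so rows that repeat a pose let the fingers close. It gives the time, the measured TCP pose, the force, the opening and the grip force at its end, in the units of the state.
- manip.state(): the state, without advancing time (a new reading comes with each control period).
- optics.read_camera(name): name is "scene" or "side" or "wrist"; returns the picture (400x640x3 uint8, red, green, blue); there is no depth.
- optics.get_calibration(name): a dict with "camera_matrix" (3x3 intrinsics, pixels), "xyz" and "rotation" of the camera in the world. Camera axes: x right, y down, z forward; pixel columns grow to the right and rows downward; lengths in m; the calibration is good to about 2 mm. The wrist camera is an equidistant fisheye: a pixel r from the principal point sees the ray r / f radians off the axis. A picture is of the moment at which its call begins: read the wrist's pose just before it. get_calibration takes no time and is no camera call; for the wrist camera it gives the pose at the moment of the call.
- manip.job_done(): hands the job in; it is judged then, once.
Trained networks look in the newest picture that a camera, given by its name, has taken for a name from the list of things; names that differ only in an ending like _2 or _b are one class to them, and where a whole thing is asked for, a point or a joint stands for the part that bears it (a point fixed in the world has none). Each returns a list of dicts, best first, with "score" (0 to 1); they miss things now and then, are a little off and sometimes report something else, mostly with a low value. They report only what shows in the picture. A call takes as long as a camera call.
- find_in(label, camera): "centre" ([column, row] in pixels, amid what is visible of it).
- regions_of(label, camera): "pixels" (400x640 bool, what is visible of it) and "centre" ([column, row] in pixels, amid what is visible of it).
- place_of(label, camera): "centre" ([column, row] in pixels: a listed point, or the origin of a listed thing).
The state is a dict: "clock": time; "qpos": joint angles; "qd": joint speeds; "effort": joint torques, N m; "position": TCP position; "ee_rot": TCP orientation; "force": force on the tool from outside, world axes, zero at the start; "ft_torque": the same for the moment, N m; "gripper_width": opening from 0.0 (shut) to 1.0 (fully open); "grasp_force": force on a finger pad.
Only numpy, scipy, OpenCV 4.12 (cv2) and the standard library are available. Lean on these libraries where they do the work, as an engineer would, in place of code of your own. Each camera call takes 0.05 s, during which the arm holds its last target. There are 200 camera calls.

## Working session

There is one attempt and no reset: what is moved stays moved. The work goes in short steps, Python scripts to look and compute and a tool call to move; the robot and the scene stay as the last step left them, time stands still between calls to the robot, and variables do not carry over. Pictures are saved under pics/ and viewed, at most 14 in all, crops included, and the job is handed in when it is done.

Besides the shell and the picture viewer there is one more tool, called after "Emit:" by a JSON object that holds its "api" and its "payload", one argument or row to a line. arm_command: Moves the arm, as the interface text tells. Shifts and turns lie within -1 to 1; 1 stands for 1 m of shift or 180 degrees of turn. Its arguments: {"type":"object","properties":{"translation":{"type":"array","items":{"type":"array","items":{"type":"number"}}},"spin":{"type":"array","items":{"type":"number"}},"claw":{"type":"array","items":{"type":"number"}},"squeeze":{"type":"number"}},"required":["translation","spin","claw"]}

```bash
mkdir -p pics; ls; python3 - <<'E'
from rig import manip, optics
import cv2
s=manip.state(); print(s)
for n in ("scene","side","wrist"):
    c=optics.get_calibration(n); print(n,c)
    cv2.imwrite(f"pics/{n}0.png",optics.read_camera(n)[:,:,::-1])
E
```

```text
pics
{'clock': 0.0, 'qpos': array([-1.30561809,  0.33288717, -0.06468272,  1.46096384,  0.02159542,
        1.34988558, -0.08849817]), 'qd': array([-9.64323753e-05, -8.95570819e-04,  3.10730330e-04,  9.95996615e-04,
       -7.07874468e-04, -2.40258364e-04, -2.54055324e-04]), 'effort': array([ 5.13866653e-04, -6.25446296e+01,  4.92643774e-02, -3.91591358e+01,
        1.60235097e-02,  1.00663278e-02,  3.61616196e-05]), 'position': array([0.17729474, 0.59892818, 0.23049558]), 'ee_rot': array([-4.50453350e-01, -3.10898902e+00,  2.26496344e-03]), 'force': array([ 0.14298734,  0.28707616, -0.28434648]), 'ft_torque': array([ 0.00313242,  0.02088671, -0.05261008]), 'grasp_force': 0.0, 'gripper_width': 1.0005776127452581}
scene {'camera_matrix': array([[517.57811163,   0.        , 317.1478099 ],
       [  0.        , 517.57811163, 196.8426859 ],
       [  0.        ,   0.        ,   1.        ]]), 'xyz': array([1.26233893, 0.19824736, 1.07591139]), 'rotation': array([-1.63103611, -2.11992046,  0.68982765])}
side {'camera_matrix': array([[379.1650797 ,   0.        , 318.97258023],
       [  0.        , 379.1650797 , 202.30062319],
       [  0.        ,   0.        ,   1.        ]]), 'xyz': array([ 0.40541063, -0.9472    ,  0.73323305]), 'rotation': array([-2.20019748,  0.11893441, -0.09033182])}
wrist {'camera_matrix': array([[309.70691629,   0.        , 323.50921573],
       [  0.        , 309.70691629, 199.03086451],
       [  0.        ,   0.        ,   1.        ]]), 'xyz': array([0.10689046, 0.62044801, 0.37170912]), 'rotation': array([2.31942896, 1.73210883, 0.25295995])}
```

View pics/scene0.png

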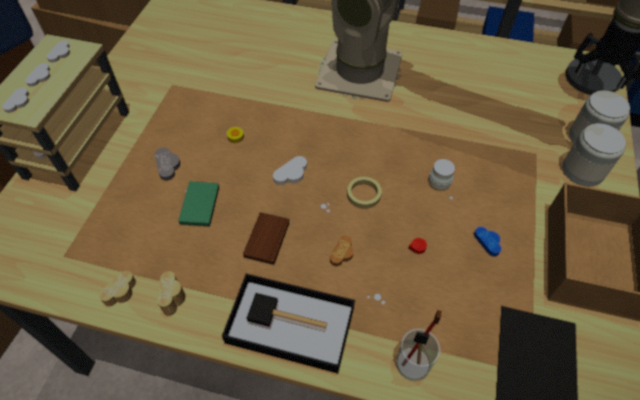

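View pics/side0.png

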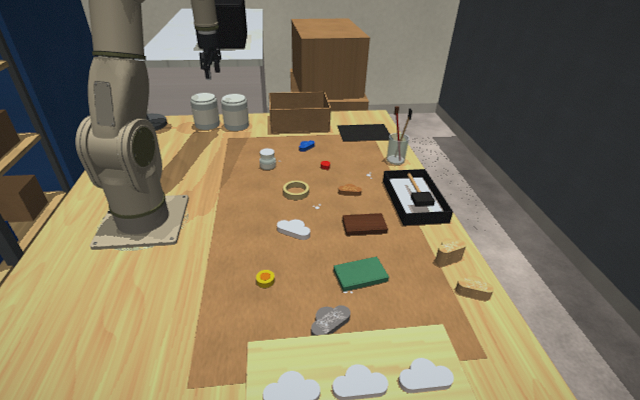

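View pics/wrist0.png

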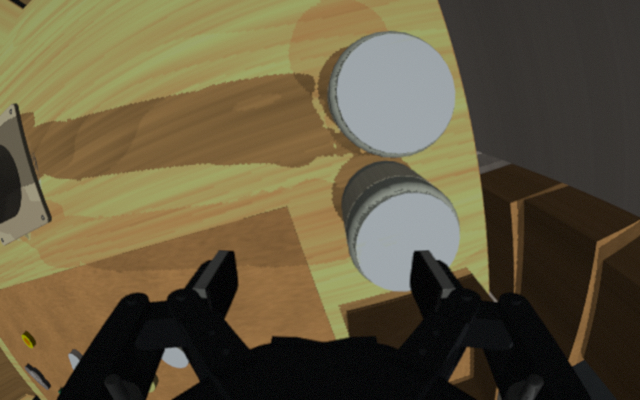

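The scene and side pictures show every piece: in the scene camera white cloud ~(290,170), grey ~(166,163), blue ~(488,240), sun ~(235,134), drop ~(418,245), dark plinth ~(267,238) and green plinth ~(199,203). The wrist camera currently sees mostly off-task jars, so I start with coarse positions.

```bash
cat > h.py <<'E'
import numpy as np, cv2
from scipy.spatial.transform import Rotation as R
from rig import manip, optics, find_in, regions_of, place_of
H=dict(dark_plinth=.02,green_plinth=.02,white_cloud=.018,grey_cloud=.018,blue_cloud=.018,sun=.018,drop=.018,bare_cloud=.018,paint_pot=.062,tape=.022)
def rays(cal,uv):
    K=cal["camera_matrix"]; uv=np.atleast_2d(uv).astype(float)
    n=np.c_[(uv[:,0]-K[0,2])/K[0,0],(uv[:,1]-K[1,2])/K[1,1]]
    if cal.get("fish"):
        r=np.linalg.norm(n,axis=1)[:,None]+1e-12
        d=np.c_[n/r*np.sin(r),np.cos(r)]
    else: d=np.c_[n,np.ones(len(n))]
    return d@R.from_rotvec(cal["rotation"]).as_matrix().T
def cal(n):
    c=dict(optics.get_calibration(n)); c["fish"]=n=="wrist"; return c
def unproj(c,uv,z):
    d=rays(c,uv); return (c["xyz"]+d*((z-c["xyz"][2])/d[:,2])[:,None])[:,:2]
def proj(c,P):
    p=(np.atleast_2d(P)-c["xyz"])@R.from_rotvec(c["rotation"]).as_matrix()
    if c["fish"]:
        r=np.linalg.norm(p[:,:2],axis=1)[:,None]+1e-12
        n=p[:,:2]/r*np.arctan2(r,p[:,2:])
    else: n=p[:,:2]/p[:,2:]
    K=c["camera_matrix"]; return n*[K[0,0],K[1,1]]+[K[0,2],K[1,2]]
E
python3 - <<'E'
from h import *
for cam in("scene","side"):
    c=cal(cam); optics.read_camera(cam)
    for n in H:
        r=regions_of(n,cam)[:2]
        for q in r:
            v,u=np.nonzero(q["pixels"]); p=unproj(c,np.c_[u,v],H[n]*.6)
            rc=cv2.minAreaRect(p.astype(np.float32)*1000)
            print(cam,n,round(q["score"],2),np.round(q["centre"]),np.round(p.mean(0),3),np.round(rc[1]),round(rc[2]))
E
```

```text
scene dark_plinth 0.72 [263. 238.] [ 0.662 -0.087] [ 83. 132.] 89
scene green_plinth 0.57 [197. 204.] [ 0.609 -0.283] [136.  83.] 10
scene green_plinth 0.18 [166. 164.] [ 0.508 -0.417] [118.  61.] 32
scene white_cloud 0.65 [294. 173.] [ 0.45  -0.089] [ 66. 107.] 53
scene grey_cloud 0.7 [166. 162.] [ 0.507 -0.417] [120.  60.] 32
scene blue_cloud 0.74 [488. 241.] [0.532 0.429] [82. 56.] 48
scene blue_cloud 0.4 [422. 246.] [0.589 0.268] [36. 45.] 61
scene sun 0.6 [235. 135.] [ 0.364 -0.277] [54. 39.] 20
scene drop 0.56 [420. 246.] [0.59  0.269] [37. 45.] 61
scene drop 0.44 [263. 239.] [ 0.662 -0.088] [ 85. 137.] 90
scene bare_cloud 0.81 [341. 254.] [0.651 0.097] [48. 86.] 79
scene paint_pot 0.95 [444. 174.] [0.381 0.294] [ 58. 103.] 82
scene paint_pot 0.33 [366. 186.] [0.486 0.114] [97. 85.] 13
scene tape 0.86 [363. 203.] [0.469 0.112] [102.  87.] 13
side dark_plinth 0.92 [363. 225.] [ 0.658 -0.09 ] [ 94. 128.] 85
side white_cloud 0.66 [292. 230.] [ 0.448 -0.091] [86. 95.] 85
side grey_cloud 0.94 [330. 324.] [ 0.508 -0.418] [76. 88.] 84
side blue_cloud 0.42 [305. 146.] [0.53  0.422] [94. 52.] 61
side sun 0.72 [266. 278.] [ 0.363 -0.28 ] [58. 43.] 89
side drop 0.41 [323. 162.] [0.586 0.266] [52. 30.] 82
side bare_cloud 0.69 [351. 190.] [0.648 0.093] [66. 75.] 85
side paint_pot 0.84 [266. 160.] [0.374 0.284] [ 55. 144.] 0
side tape 0.74 [290. 196.] [0.466 0.107] [107.  85.] 85
```

```bash
python3 - <<'E'
from h import *
s=manip.state(); c=cal("wrist"); T=R.from_rotvec(s["ee_rot"]).as_matrix()
print(T.round(3)); print("cam in tool",T.T@(c["xyz"]-s["position"])); print("cam axes in tool\n",(T.T@R.from_rotvec(c["rotation"]).as_matrix()).round(3))
print("axis px:", proj(c,s["position"]))
print(unproj(c,[[320,20],[320,200],[320,250],[100,200],[540,200]],0))
E
```

```text
[[-0.959  0.284  0.   ]
 [ 0.284  0.959  0.   ]
 [ 0.     0.    -1.   ]]
cam in tool [ 0.07361167  0.00042791 -0.14112124]
cam axes in tool
 [[-0.    -0.957 -0.289]
 [ 1.    -0.    -0.001]
 [ 0.001 -0.289  0.957]]
axis px: [[322.99323319 257.22923837]]
[[0.00095716 0.64737112]
 [0.21448448 0.58379089]
 [0.28129687 0.56369777]
 [0.11857776 0.25906082]
 [0.30890798 0.90162149]]
```

Emit:
{"api": "arm_command", "payload": {
  "translation": [
    [0.06, -0.04, 0.02],
    [0.12, -0.075, 0.04],
    [0.18, -0.11, 0.06],
    [0.24, -0.15, 0.06],
    [0.3, -0.185, 0.06]
  ],
  "spin": [0, 0, 0, 0, 0],
  "claw": [1, 1, 1, 1, 1]
}}

```text
clock: 1.88
position: [0.4384, 0.4377, 0.2907]
ee_rot: [0.45, 3.109, 0.002]
force: [-0.5, 1.1, 0.3]
gripper_width: 1.001
grasp_force: 0.0
```

Emit:
{"api": "arm_command", "payload": {
  "translation": [
    [0.06, -0.04, 0],
    [0.11, -0.075, 0],
    [0.14, -0.09, 0],
    [0.14, -0.09, 0],
    [0.14, -0.09, 0]
  ],
  "spin": [0, 0, 0, 0, 0],
  "claw": [1, 1, 1, 1, 1]
}}

```text
clock: 2.5
position: [0.5764, 0.3494, 0.2896]
ee_rot: [-0.45, -3.109, -0.0]
force: [0.8, 0.8, 0.5]
gripper_width: 1.005
grasp_force: 0.0
```

```bash
python3 - <<'E'
from h import *
c=cal("wrist"); im=optics.read_camera("wrist"); cv2.imwrite("pics/w1.png",im[:,:,::-1]); np.savez("w1.npz",im=im,**c)
for n in("blue_cloud","drop"):
    for q in regions_of(n,"wrist")[:2]:
        v,u=np.nonzero(q["pixels"]); p=unproj(c,np.c_[u,v],H[n]*.8)
        rc=cv2.minAreaRect(p.astype(np.float32)*1000)
        print(n,round(q["score"],2),np.round(q["centre"]),np.round(p.mean(0),3),np.round(rc[0]),np.round(rc[1]),round(rc[2]))
print(manip.state()["position"],manip.state()["qpos"])
E
```

```text
blue_cloud 0.7 [374. 116.] [0.531 0.43 ] [529. 433.] [81. 47.] 42
drop 0.95 [274. 188.] [0.588 0.271] [588. 270.] [37. 39.] 72
[0.57577653 0.35011424 0.29002424] [-0.7405764   0.42234612  0.18534011  1.22864762 -0.07655007  1.49705174
  0.71961414]
```

View pics/w1.png

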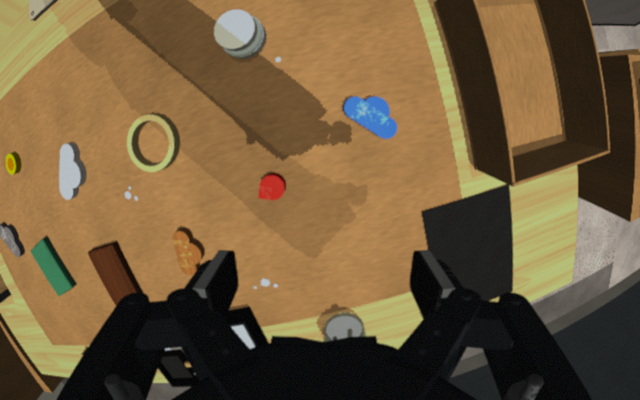

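Blue cloud at ~(372,116), drop at ~(271,187), with the pot and tape clear of both. Next I fit silhouettes to get accurate poses.

```bash
cat >> h.py <<'E'
from scipy.optimize import minimize
def circ(x,y,r,n=40):
    t=np.linspace(0,2*np.pi,n); return np.c_[x+r*np.cos(t),y+r*np.sin(t)]
def shape(n,a=.33,b=.4):
    if n=="sun": return [circ(0,0,.023)]
    if n=="drop": return [cv2.convexHull(np.r_[circ(-.0035,0,.018),[[.0215,0]]].astype(np.float32))[:,0]]
    if "plinth" in n: return [np.array([[1,1],[-1,1],[-1,-1],[1,-1]])*[.0625,.039]]
    L,W=(.105,.06) if n in("white_cloud","grey_cloud") else (.08,.046)
    A,B=a*W,b*W; X=L/2-A
    return [circ(X,A-W/2,A),circ(-X,A-W/2,A),circ(0,W/2-B,B),np.array([[-X,-W/2],[X,-W/2],[X,A-W/2],[B*.7,W/2-B],[-B*.7,W/2-B],[-X,A-W/2]])]
def render(c,n,p,z0,a=.33,b=.4):
    m=np.zeros((400,640),np.uint8); h=H[n]; cs,sn=np.cos(p[2]),np.sin(p[2]); M=np.array([[cs,sn],[-sn,cs]])
    for s in shape(n,a,b):
        q=s@M+p[:2]; 
        for z in np.linspace(z0,z0+h,4):
            cv2.fillPoly(m,[np.round(proj(c,np.c_[q,np.full(len(q),z)])*16).astype(np.int32)],1,shift=4)
    return m>0
def fit(views,n,z0=0.,free=False,yaws=None):
    """views: list of (cal,mask) -> best (iou,x,y,yaw[,a,b])"""
    c,m=views[0]; v,u=np.nonzero(m); xy=unproj(c,np.c_[u,v],z0+H[n]*.7).mean(0); best=None
    def cost(t):
        ab=(t[3],t[4]) if free else (.33,.4); tot=0
        for c,m in views:
            r=render(c,n,[t[0]/100,t[1]/100,t[2]],z0,*ab); tot+=1-(r&m).sum()/(r|m).sum()
        return tot/len(views)
    for y in (yaws if yaws is not None else np.arange(0,2*np.pi,np.pi/4)):
        x0=[xy[0]*100,xy[1]*100,y]+([.33,.4] if free else [])
        d=np.diag([.8,.8,.4]+([.06,.06] if free else [])); 
        o=minimize(cost,x0,method="Nelder-Mead",options=dict(initial_simplex=np.vstack([x0,np.array(x0)+d]),maxfev=250,xatol=1e-3,fatol=1e-4))
        if best is None or o.fun<best.fun: best=o
    return np.round(np.r_[1-best.fun,best.x[0]/100,best.x[1]/100,(np.degrees(best.x[2])+180)%360-180,best.x[3:]],4)
def seg(n,cam,near=None,z=.012):
    c=cal(cam); 
    rs=regions_of(n,cam)
    if near is not None: rs=[q for q in rs if np.linalg.norm(unproj(c,q["centre"],z)[0]-near)<.05]
    return (c,rs[0]["pixels"]) if rs else None
E
python3 - <<'E'
from h import *
optics.read_camera("wrist")
V=seg("blue_cloud","wrist"); print(fit([V],"blue_cloud",free=True))
V=seg("drop","wrist"); print(fit([V],"drop"))
E
```

```text
[ 0.9685  0.529   0.433  41.2123  0.3391  0.4267]
[  0.9356   0.5904   0.2669 -67.6083]
```

Emit:
{"api": "arm_command", "payload": {
  "translation": [
    [0.02, -0.06, 0],
    [0.03, -0.12, 0],
    [0.04, -0.18, 0],
    [0.05, -0.24, 0],
    [0.05, -0.3, 0]
  ],
  "spin": [0, 0, 0, 0, 0],
  "claw": [1, 1, 1, 1, 1]
}}

```text
clock: 3.42
position: [0.6269, 0.0472, 0.2899]
ee_rot: [0.45, 3.109, 0.0]
force: [1.7, -0.1, 1.0]
gripper_width: 0.999
grasp_force: 0.0
```

Emit:
{"api": "arm_command", "payload": {
  "translation": [
    [0.0, -0.06, 0],
    [0.0, -0.12, 0],
    [0.0, -0.18, 0],
    [0.0, -0.2, 0],
    [0.0, -0.2, 0]
  ],
  "spin": [0, 0, 0, 0, 0],
  "claw": [1, 1, 1, 1, 1]
}}

```text
clock: 4.05
position: [0.6266, -0.1522, 0.2898]
ee_rot: [-0.454, -3.109, 0.0]
force: [-0.1, 0.8, 0.9]
gripper_width: 0.999
grasp_force: 0.0
```

```bash
python3 - <<'E'
from h import *
im=optics.read_camera("wrist"); cv2.imwrite("pics/w2.png",im[:,:,::-1])
near=dict(white_cloud=(.45,-.09),grey_cloud=(.508,-.417),sun=(.364,-.277),dark_plinth=(.66,-.088),green_plinth=(.609,-.283))
for n in near:
    V=seg(n,"wrist",near[n]); print(n, fit([V],n,free="cloud" in n) if V else None)
print(manip.state()["position"],manip.state()["qpos"],manip.state()["clock"])
E
```

```text
white_cloud [  0.9573   0.4522  -0.0817 -31.4298   0.3206   0.3706]
grey_cloud [ 0.9625  0.5059 -0.4107 35.1399  0.3253  0.4033]
sun [ 0.931   0.3654 -0.2742 15.3507]
dark_plinth [ 9.314000e-01  6.605000e-01 -8.340000e-02 -1.788043e+02]
green_plinth [   0.9231    0.6098   -0.2809 -168.4515]
[ 0.62716401 -0.14927763  0.28985266] [-0.13073262  0.36533014  0.40201863  1.33041051 -0.14154619  1.47375729
  1.54664956] 4.35
```

View pics/w2.png

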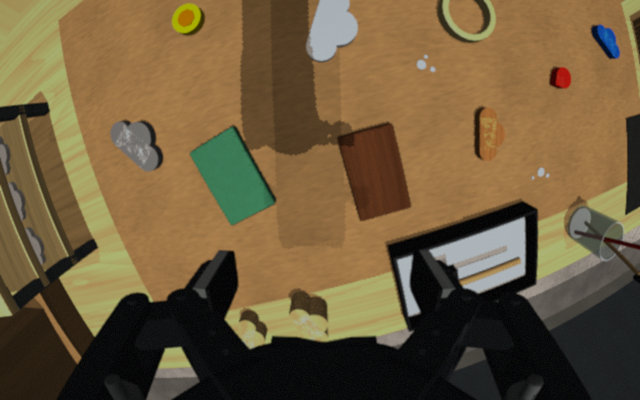

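Plinths, white, grey and sun are all visible, with the white cloud near the top edge at ~(333,22). I hover over the white cloud and refine.

Emit:
{"api": "arm_command", "payload": {
  "translation": [
    [-0.05, 0.02, -0.02],
    [-0.1, 0.04, -0.05],
    [-0.15, 0.06, -0.07],
    [-0.175, 0.068, -0.09],
    [-0.175, 0.068, -0.09]
  ],
  "spin": [-0.04, -0.083, -0.083, -0.083, -0.083],
  "claw": [1, 1, 1, 1, 1]
}}

```text
clock: 4.97
position: [0.4501, -0.0818, 0.1991]
ee_rot: [-0.847, -3.024, -0.001]
force: [1.4, 0.0, 0.9]
gripper_width: 1.003
grasp_force: 0.0
```

```bash
cat >> h.py <<'E'
def tool():
    s=manip.state(); T=R.from_rotvec(s["ee_rot"]).as_matrix()
    return s["position"],np.degrees(np.arctan2(T[1,1],T[0,1]))
def look(n,near,z0=0.,save=None,**k):
    im=optics.read_camera("wrist")
    if save: cv2.imwrite(f"pics/{save}.png",im[:,:,::-1])
    V=seg(n,"wrist",near,z0+.01)
    f=fit([V],n,z0,**k) if V else None
    print(n,f); p,y=tool(); print("tool",p.round(4),"yaw",round(y,1))
    if f is not None:
        dy=(f[3]+90-y+90)%180-90
        print("shift",(f[1:3]-p[:2]).round(4),"spin deg",round(dy,1),"units",round(dy/180,4))
    return f
E
python3 - <<'E'
from h import *
look("white_cloud",(.452,-.082),free=True,yaws=np.radians([-31]))
print(manip.state()["qpos"].round(2),manip.state()["force"].round(1))
E
```

```text
white_cloud [  0.9788   0.4538  -0.0846 -32.6055   0.3282   0.4459]
tool [ 0.4526 -0.0828  0.2006] yaw 58.6
shift [ 0.0012 -0.0018] spin deg -1.2 units -0.0068
[-0.3  -0.03  0.38  1.94  0.01  1.23  1.1 ] [ 1.1 -0.5  1.2]
```

Emit:
{"api": "arm_command", "payload": {
  "translation": [
    [0.001, -0.002, -0.06],
    [0.001, -0.002, -0.12],
    [0.001, -0.002, -0.17],
    [0.001, -0.002, -0.196],
    [0.001, -0.002, -0.196]
  ],
  "spin": [-0.007, -0.007, -0.007, -0.007, -0.007],
  "claw": [1, 1, 1, 1, 1],
  "squeeze": 30
}}

```text
clock: 5.7
position: [0.4528, -0.0855, 0.0027]
ee_rot: [-0.883, -3.012, 0.003]
force: [0.2, -0.5, 0.6]
gripper_width: 0.999
grasp_force: 0.0
```

Emit:
{"api": "arm_command", "payload": {
  "translation": [
    [0, 0, 0],
    [0, 0, 0],
    [0, 0, 0],
    [0, 0, 0],
    [0, 0, 0]
  ],
  "spin": [0, 0, 0, 0, 0],
  "claw": [0.5, 0.5, 0.5, 0.5, 0.5]
}}

```text
clock: 6.32
position: [0.4544, -0.0854, 0.0056]
ee_rot: [0.884, 3.011, 0.002]
force: [-0.9, -0.2, 6.8]
gripper_width: 0.686
grasp_force: 31.6
```

Emit:
{"api": "arm_command", "payload": {
  "translation": [
    [0, 0, 0.03],
    [0.02, 0.0, 0.08],
    [0.06, 0, 0.12],
    [0.09, 0, 0.12],
    [0.11, 0, 0.12]
  ],
  "spin": [0, 0, 0.05, 0.1, 0.15],
  "claw": [0.5, 0.5, 0.5, 0.5, 0.5]
}}

```text
clock: 6.95
position: [0.5648, -0.0848, 0.1255]
ee_rot: [0.147, 3.135, 0.001]
force: [-0.4, -0.3, -0.5]
gripper_width: 0.686
grasp_force: 33.2
```

```bash
python3 - <<'E'
from h import *
im=optics.read_camera("wrist"); cv2.imwrite("pics/w3.png",im[:,:,::-1]); print(tool())
near=dict(dark_plinth=(.66,-.088),green_plinth=(.609,-.283))
V={n:[] for n in near}
for cam in("scene","side","wrist"):
    optics.read_camera(cam)
    for n in near:
        v=seg(n,cam,near[n],.02)
        if v and cam!="wrist": V[n].append(v)
        print(cam,n,fit([v],n,yaws=[0.0,.2]) if v else None)
for n in near: print(n,fit(V[n],n,yaws=[0,.2]))
E
```

```text
(array([ 0.56617464, -0.08459115,  0.12520092]), np.float64(85.12697635007542))
scene dark_plinth [ 0.9615  0.6598 -0.0878 -0.7348]
scene green_plinth [ 0.9293  0.6058 -0.2836  9.9609]
side dark_plinth [ 0.9315  0.6582 -0.0888 -0.5298]
side green_plinth [ 0.9218  0.6056 -0.2843  9.5095]
wrist dark_plinth [ 0.1891  0.7462 -0.0695 14.156 ]
wrist green_plinth [ 0.8431  0.608  -0.2856 10.1838]
dark_plinth [ 0.9368  0.6592 -0.0882 -1.3909]
green_plinth [ 0.9113  0.6065 -0.2833 11.1137]
```

View pics/w3.png

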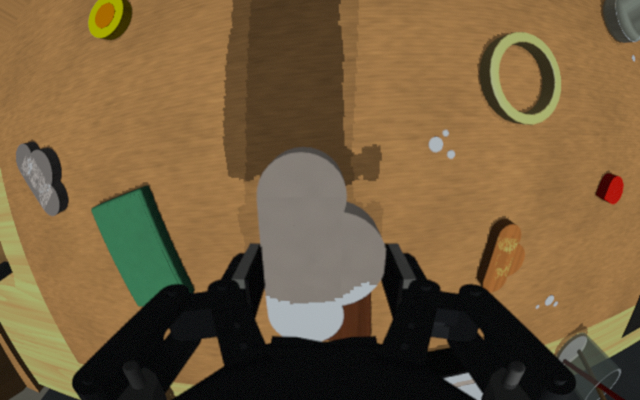

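The held cloud is seated evenly between the fingers, with the green plinth at ~(140,240), but the cloud hides the dark plinth. My w2 picture was taken before the arm settled (about 3 mm of bias), so I view both plinths from a settled pose.

Emit:
{"api": "arm_command", "payload": {
  "translation": [
    [0.03, -0.02, 0.04],
    [0.08, -0.04, 0.08],
    [0.12, -0.06, 0.11],
    [0.15, -0.08, 0.14],
    [0.17, -0.1, 0.145]
  ],
  "spin": [0, 0, 0, 0, 0],
  "claw": [0.5, 0.5, 0.5, 0.5, 0.5]
}}

```text
clock: 8.07
position: [0.7345, -0.1857, 0.2712]
ee_rot: [0.155, 3.134, -0.001]
force: [0.7, 0.3, -0.8]
gripper_width: 0.69
grasp_force: 33.2
```

Emit:
{"api": "arm_command", "payload": {
  "translation": [
    [0, 0, 0],
    [0, 0, 0],
    [0, 0, 0]
  ],
  "spin": [0, 0, 0],
  "claw": [0.5, 0.5, 0.5]
}}

```text
clock: 8.45
position: [0.7325, -0.1841, 0.269]
ee_rot: [-0.155, -3.138, -0.001]
force: [0.1, 0.3, -1.3]
gripper_width: 0.687
grasp_force: 33.2
```

```bash
python3 - <<'E'
from h import *
optics.read_camera("wrist")
for n,q in dict(dark_plinth=(.66,-.088),green_plinth=(.609,-.283)).items():
    v=seg(n,"wrist",q,.02); print(n,fit([v],n,yaws=[0.0,.2]) if v else None)
print(tool(),manip.state()["qd"].round(3))
E
```

```text
dark_plinth [ 0.9681  0.6616 -0.0867 -0.2963]
green_plinth [ 0.9551  0.6078 -0.2833 11.407 ]
(array([ 0.73263608, -0.18441825,  0.26917818]), np.float64(84.34695121403237)) [ 0.002  0.005  0.001 -0.004  0.002  0.001 -0.001]
```

Emit:
{"api": "arm_command", "payload": {
  "translation": [
    [-0.03, 0.04, -0.03],
    [-0.06, 0.08, -0.07],
    [-0.0716, 0.0974, -0.12],
    [-0.0716, 0.0974, -0.18],
    [-0.0716, 0.0974, -0.21]
  ],
  "spin": [0.03, 0.03, 0.03, 0.03, 0.03],
  "claw": [0.5, 0.5, 0.5, 0.5, 0.5]
}}

```text
clock: 9.22
position: [0.6592, -0.0866, 0.0558]
ee_rot: [-0.006, -3.138, -0.001]
force: [0.7, -0.3, -0.1]
gripper_width: 0.685
grasp_force: 33.2
```

Emit:
{"api": "arm_command", "payload": {
  "translation": [
    [0, 0, 0],
    [0, 0, -0.015],
    [0, 0, -0.03],
    [0, 0, -0.032],
    [0, 0, -0.032]
  ],
  "spin": [0, 0, 0, 0, 0],
  "claw": [0.5, 0.5, 0.5, 0.5, 0.5]
}}

```text
clock: 9.85
position: [0.6613, -0.0878, 0.027]
ee_rot: [0.008, 3.141, 0.0]
force: [0.4, -0.4, -0.3]
gripper_width: 0.685
grasp_force: 33.2
```

Emit:
{"api": "arm_command", "payload": {
  "translation": [
    [0, 0, -0.001],
    [0, 0, -0.001],
    [0, 0, -0.001],
    [0, 0, -0.001],
    [0, 0, 0.03]
  ],
  "spin": [0, 0, 0, 0, 0],
  "claw": [0.6, 0.85, 1, 1, 1]
}}

```text
clock: 10.48
position: [0.6595, -0.0874, 0.0548]
ee_rot: [-0.008, -3.137, -0.0]
force: [0.4, -0.5, -0.3]
gripper_width: 1.002
grasp_force: 0.0
```

Emit:
{"api": "arm_command", "payload": {
  "translation": [
    [0, 0, 0.06],
    [-0.005, 0.06, 0.12],
    [-0.01, 0.12, 0.16],
    [-0.02, 0.18, 0.18],
    [-0.03, 0.24, 0.18]
  ],
  "spin": [0, 0, 0.05, 0.1, 0.15],
  "claw": [1, 1, 1, 1, 1]
}}

```text
clock: 11.1
position: [0.6361, 0.1254, 0.2351]
ee_rot: [-0.731, 3.052, -0.0]
force: [1.0, 0.3, -0.6]
gripper_width: 0.998
grasp_force: 0.0
```

Emit:
{"api": "arm_command", "payload": {
  "translation": [
    [-0.015, 0.06, 0],
    [-0.03, 0.12, 0],
    [-0.05, 0.17, 0],
    [-0.07, 0.22, 0],
    [-0.1, 0.28, -0.02]
  ],
  "spin": [0.05, 0.07, 0.07, 0.07, 0.07],
  "claw": [1, 1, 1, 1, 1]
}}

```text
clock: 11.72
position: [0.5392, 0.3991, 0.2162]
ee_rot: [-1.054, 2.956, 0.001]
force: [0.4, 0.8, 0.1]
gripper_width: 1.0
grasp_force: 0.0
```

```bash
python3 - <<'E'
from h import *
print(tool(),manip.state()["qpos"].round(2),manip.state()["qd"].round(2))
look("blue_cloud",(.529,.433),free=True,yaws=np.radians([41]))
E
```

```text
(array([0.53922953, 0.39907083, 0.21615387]), np.float64(129.2339822166139)) [-0.75  0.44  0.07  1.35 -0.03  1.35  1.57] [-0.57  0.22 -0.19  0.03  0.06 -0.23 -0.75]
blue_cloud [ 0.9081  0.5186  0.4432 43.1007  0.3019  0.4184]
tool [0.5326 0.4053 0.2123] yaw 129.9
shift [-0.014   0.0379] spin deg 3.2 units 0.0176
```

Emit:
{"api": "arm_command", "payload": {
  "translation": [
    [-0.003, 0.028, -0.01],
    [-0.003, 0.028, -0.01],
    [-0.003, 0.028, -0.01],
    [-0.003, 0.028, -0.01]
  ],
  "spin": [0.008, 0.008, 0.008, 0.008],
  "claw": [1, 1, 1, 1]
}}

```text
clock: 12.32
position: [0.5367, 0.4245, 0.2054]
ee_rot: [-1.091, 2.945, -0.0]
force: [0.2, 0.8, 0.5]
gripper_width: 1.002
grasp_force: 0.0
```

```bash
python3 - <<'E'
from h import *
look("blue_cloud",(.529,.433),free=True,yaws=np.radians([41]))
E
```

```text
blue_cloud [ 0.9244  0.5284  0.4331 41.4187  0.3181  0.4201]
tool [0.5365 0.4249 0.2053] yaw 130.7
shift [-0.0081  0.0082] spin deg 0.7 units 0.0041
```

Emit:
{"api": "arm_command", "payload": {
  "translation": [
    [-0.008, 0.008, -0.05],
    [-0.008, 0.008, -0.11],
    [-0.008, 0.008, -0.17],
    [-0.008, 0.008, -0.199],
    [-0.008, 0.008, -0.199]
  ],
  "spin": [0.004, 0.004, 0.004, 0.004, 0.004],
  "claw": [1, 1, 1, 1, 1],
  "squeeze": 30
}}

```text
clock: 13.05
position: [0.5268, 0.4321, 0.0035]
ee_rot: [1.11, -2.934, 0.003]
force: [-0.2, 0.3, 0.9]
gripper_width: 1.001
grasp_force: 0.0
```

Emit:
{"api": "arm_command", "payload": {
  "translation": [
    [0, 0, 0],
    [0, 0, 0],
    [0, 0, 0],
    [0, 0, 0],
    [0, 0, 0]
  ],
  "spin": [0, 0, 0, 0, 0],
  "claw": [0.4, 0.4, 0.4, 0.4, 0.4]
}}

```text
clock: 13.68
position: [0.529, 0.4343, 0.0081]
ee_rot: [-1.111, 2.936, 0.002]
force: [-0.1, -0.8, 6.1]
gripper_width: 0.516
grasp_force: 30.1
```

Emit:
{"api": "arm_command", "payload": {
  "translation": [
    [0, 0, 0.05],
    [0.01, -0.02, 0.1],
    [0.04, -0.07, 0.13],
    [0.07, -0.12, 0.16],
    [0.1, -0.17, 0.18]
  ],
  "spin": [0, -0.05, -0.1, -0.15, -0.2],
  "claw": [0.4, 0.4, 0.4, 0.4, 0.4]
}}

```text
clock: 14.3
position: [0.6264, 0.2669, 0.187]
ee_rot: [-0.143, 3.136, 0.003]
force: [0.8, -0.2, -1.1]
gripper_width: 0.52
grasp_force: 31.1
```

Emit:
{"api": "arm_command", "payload": {
  "translation": [
    [0.04, -0.05, 0.02],
    [0.06, -0.11, 0.04],
    [0.09, -0.17, 0.06],
    [0.1, -0.21, 0.06],
    [0.11, -0.24, 0.06]
  ],
  "spin": [-0.032, -0.032, -0.032, -0.032, -0.032],
  "claw": [0.4, 0.4, 0.4, 0.4, 0.4]
}}

```text
clock: 14.92
position: [0.7361, 0.0237, 0.2459]
ee_rot: [0.013, 3.139, -0.002]
force: [-0.1, -0.1, -1.1]
gripper_width: 0.522
grasp_force: 31.1
```

Emit:
{"api": "arm_command", "payload": {
  "translation": [
    [0, 0, 0],
    [0, 0, 0],
    [0, 0, 0]
  ],
  "spin": [0, 0, 0],
  "claw": [0.4, 0.4, 0.4]
}}

```text
clock: 15.3
position: [0.7352, 0.0299, 0.2444]
ee_rot: [0.004, 3.141, 0.002]
force: [0.8, -0.2, 0.3]
gripper_width: 0.517
grasp_force: 31.1
```

```bash
python3 - <<'E'
from h import *
look("white_cloud",(.661,-.087),z0=.02,save="w4",free=True,yaws=[0,.1])
v=seg("dark_plinth","wrist",(.66,-.087),.02); print(fit([v],"dark_plinth",yaws=[0]) if v else None)
E
```

```text
white_cloud [ 0.9496  0.6592 -0.087  -0.2758  0.3138  0.4148]
tool [0.7352 0.0294 0.2442] yaw 89.8
shift [-0.076  -0.1164] spin deg -0.1 units -0.0005
[ 0.4119  0.6601 -0.0871 -1.4356]
```

View pics/w4.png

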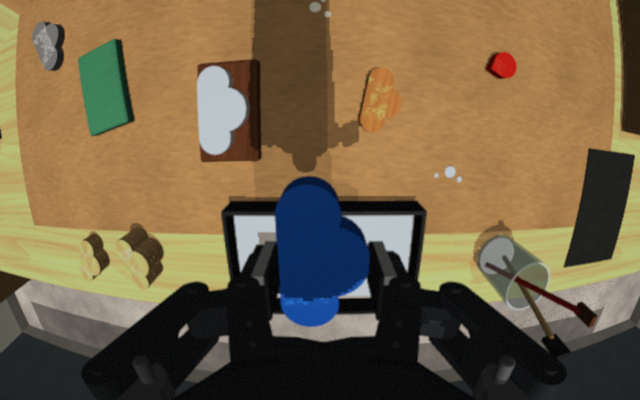

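White cloud sits centred on the dark plinth, seen at ~(222,110) with the apparent leftward shift being parallax. Blue cloud is held straight.

Emit:
{"api": "arm_command", "payload": {
  "translation": [
    [-0.03, -0.05, 0],
    [-0.06, -0.1, -0.03],
    [-0.075, -0.1165, -0.08],
    [-0.075, -0.1165, -0.13],
    [-0.075, -0.1165, -0.17]
  ],
  "spin": [0, 0, 0, 0, 0],
  "claw": [0.4, 0.4, 0.4, 0.4, 0.4]
}}

```text
clock: 16.08
position: [0.6596, -0.0883, 0.0724]
ee_rot: [-0.008, -3.141, -0.001]
force: [1.0, -0.4, -0.3]
gripper_width: 0.52
grasp_force: 31.2
```

Emit:
{"api": "arm_command", "payload": {
  "translation": [
    [0, 0, 0],
    [0, 0, -0.015],
    [0, 0, -0.025],
    [0, 0, -0.028],
    [0, 0, -0.028]
  ],
  "spin": [0, 0, 0, 0, 0],
  "claw": [0.4, 0.4, 0.4, 0.4, 0.4]
}}

```text
clock: 16.7
position: [0.6607, -0.0886, 0.0465]
ee_rot: [0.008, 3.141, 0.0]
force: [0.3, -0.7, 0.5]
gripper_width: 0.519
grasp_force: 31.2
```

Emit:
{"api": "arm_command", "payload": {
  "translation": [
    [0, 0, -0.001],
    [0, 0, -0.001],
    [0, 0, -0.001],
    [0, 0, 0.02],
    [0, 0, 0.06]
  ],
  "spin": [0, 0, 0, 0, 0],
  "claw": [0.65, 0.85, 0.85, 0.85, 0.85]
}}

```text
clock: 17.32
position: [0.6596, -0.0885, 0.1066]
ee_rot: [-0.008, -3.139, -0.0]
force: [1.1, -0.1, 0.9]
gripper_width: 0.853
grasp_force: 0.0
```

Emit:
{"api": "arm_command", "payload": {
  "translation": [
    [-0.03, -0.02, 0.05],
    [-0.08, -0.05, 0.1],
    [-0.13, -0.08, 0.1],
    [-0.18, -0.11, 0.1],
    [-0.23, -0.14, 0.1]
  ],
  "spin": [-0.05, -0.1, -0.16, -0.21, -0.27],
  "claw": [0.85, 0.85, 0.85, 0.85, 0.85]
}}

```text
clock: 17.95
position: [0.4288, -0.2299, 0.2077]
ee_rot: [1.307, 2.854, 0.002]
force: [-0.2, -1.0, 1.4]
gripper_width: 0.847
grasp_force: 0.0
```

Emit:
{"api": "arm_command", "payload": {
  "translation": [
    [-0.04, -0.03, 0],
    [-0.06, -0.045, 0],
    [-0.06, -0.045, 0],
    [-0.06, -0.045, 0],
    [-0.06, -0.045, 0]
  ],
  "spin": [-0.03, -0.03, -0.03, -0.03, -0.03],
  "claw": [0.85, 0.85, 0.85, 0.85, 0.85]
}}

```text
clock: 18.58
position: [0.3713, -0.2728, 0.2061]
ee_rot: [-1.428, -2.798, 0.0]
force: [-0.2, -0.6, -1.3]
gripper_width: 0.847
grasp_force: 0.0
```

```bash
python3 - <<'E'
from h import *
look("sun",(.364,-.278),yaws=[0])
print(manip.state()["qpos"].round(2),manip.state()["qd"].round(2).max())
E
```

```text
sun [ 0.9478  0.3633 -0.2769 21.3957]
tool [ 0.371  -0.2731  0.2059] yaw 35.9
shift [-0.0077 -0.0038] spin deg 75.5 units 0.4196
[-0.1  -0.05  0.62  1.94  0.03  1.25  1.14] 0.01
```

Emit:
{"api": "arm_command", "payload": {
  "translation": [
    [-0.008, -0.004, -0.05],
    [-0.008, -0.004, -0.11],
    [-0.008, -0.004, -0.17],
    [-0.008, -0.004, -0.199],
    [-0.008, -0.004, -0.199]
  ],
  "spin": [0, 0, 0, 0, 0],
  "claw": [0.85, 0.85, 0.85, 0.85, 0.85],
  "squeeze": 25
}}

```text
clock: 19.3
position: [0.361, -0.2769, 0.0054]
ee_rot: [-1.429, -2.793, 0.002]
force: [-0.2, 0.6, -0.1]
gripper_width: 0.852
grasp_force: 0.0
```

Emit:
{"api": "arm_command", "payload": {
  "translation": [
    [0, 0, 0],
    [0, 0, 0],
    [0, 0, 0],
    [0, 0, 0],
    [0, 0, 0]
  ],
  "spin": [0, 0, 0, 0, 0],
  "claw": [0.4, 0.4, 0.4, 0.4, 0.4]
}}

```text
clock: 19.92
position: [0.3636, -0.2781, 0.0087]
ee_rot: [1.43, 2.794, 0.001]
force: [-0.6, 0.4, 5.0]
gripper_width: 0.524
grasp_force: 24.7
```

Emit:
{"api": "arm_command", "payload": {
  "translation": [
    [0, 0, 0.05],
    [0.03, 0.01, 0.1],
    [0.08, 0.04, 0.15],
    [0.13, 0.06, 0.19],
    [0.18, 0.08, 0.21]
  ],
  "spin": [0, 0.03, 0.09, 0.14, 0.2],
  "claw": [0.4, 0.4, 0.4, 0.4, 0.4]
}}

```text
clock: 20.55
position: [0.5333, -0.2018, 0.2158]
ee_rot: [0.49, 3.098, 0.001]
force: [0.2, -1.4, -0.4]
gripper_width: 0.521
grasp_force: 25.9
```

Emit:
{"api": "arm_command", "payload": {
  "translation": [
    [0.04, 0.0, 0.0],
    [0.1, 0.01, 0.02],
    [0.15, 0.01, 0.04],
    [0.19, 0.01, 0.04],
    [0.19, 0.01, 0.04]
  ],
  "spin": [0.05, 0.1, 0.1, 0.1, 0.1],
  "claw": [0.4, 0.4, 0.4, 0.4, 0.4]
}}

```text
clock: 21.18
position: [0.7231, -0.191, 0.251]
ee_rot: [-0.005, -3.141, 0.001]
force: [0.6, 0.5, 0.1]
gripper_width: 0.517
grasp_force: 26.0
```

Emit:
{"api": "arm_command", "payload": {
  "translation": [
    [0, 0, 0],
    [0, 0, 0]
  ],
  "spin": [0, 0],
  "claw": [0.4, 0.4]
}}

```text
clock: 21.42
position: [0.7206, -0.1926, 0.2532]
ee_rot: [0.009, 3.14, -0.0]
force: [0.1, 1.1, -0.3]
gripper_width: 0.525
grasp_force: 26.0
```

```bash
python3 - <<'E'
from h import *
look("blue_cloud",(.661,-.087),z0=.038,save="w5",free=True,yaws=[0,.1])
v=seg("white_cloud","wrist",(.66,-.087),.03); print(fit([v],"white_cloud",z0=.02,yaws=[0]) if v else None)
E
```

```text
blue_cloud [ 0.9497  0.6603 -0.0889  1.0342  0.3336  0.4173]
tool [ 0.7208 -0.1923  0.2529] yaw 89.7
shift [-0.0605  0.1034] spin deg 1.4 units 0.0075
[ 0.293   0.6586 -0.0888 -0.5796]
```

View pics/w5.png

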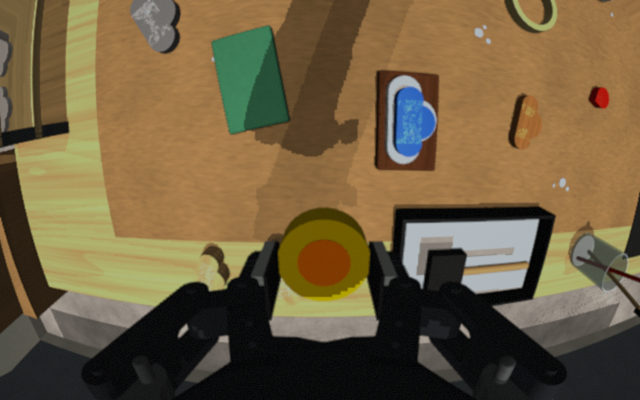

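White and blue are stacked concentrically at ~(408,120), and the sun is held centred.

Emit:
{"api": "arm_command", "payload": {
  "translation": [
    [-0.03, 0.05, 0],
    [-0.0605, 0.1, -0.02],
    [-0.0605, 0.104, -0.07],
    [-0.0605, 0.104, -0.12],
    [-0.0605, 0.104, -0.155]
  ],
  "spin": [0, 0, 0, 0, 0],
  "claw": [0.4, 0.4, 0.4, 0.4, 0.4]
}}

```text
clock: 22.2
position: [0.6597, -0.0876, 0.0949]
ee_rot: [-0.007, -3.14, -0.001]
force: [0.0, 0.8, -0.6]
gripper_width: 0.516
grasp_force: 26.0
```

Emit:
{"api": "arm_command", "payload": {
  "translation": [
    [0, 0, 0],
    [0, 0, -0.015],
    [0, 0, -0.028],
    [0, 0, -0.032],
    [0, 0, -0.032]
  ],
  "spin": [0, 0, 0, 0, 0],
  "claw": [0.4, 0.4, 0.4, 0.4, 0.4]
}}

```text
clock: 22.82
position: [0.6611, -0.0882, 0.065]
ee_rot: [0.008, 3.141, 0.0]
force: [-0.6, 0.1, -0.6]
gripper_width: 0.519
grasp_force: 26.0
```

Emit:
{"api": "arm_command", "payload": {
  "translation": [
    [0, 0, -0.001],
    [0, 0, -0.001],
    [0, 0, -0.001],
    [0, 0, 0.02],
    [0, 0, 0.06]
  ],
  "spin": [0, 0, 0, 0, 0],
  "claw": [0.65, 0.85, 0.85, 0.85, 0.85]
}}

```text
clock: 23.45
position: [0.6601, -0.088, 0.1253]
ee_rot: [-0.008, -3.139, 0.0]
force: [0.6, 0.1, 0.7]
gripper_width: 0.851
grasp_force: 0.0
```

Emit:
{"api": "arm_command", "payload": {
  "translation": [
    [-0.01, -0.02, 0.04],
    [-0.03, -0.06, 0.08],
    [-0.05, -0.1, 0.08],
    [-0.07, -0.14, 0.08],
    [-0.09, -0.18, 0.08]
  ],
  "spin": [-0.05, -0.11, -0.17, -0.23, -0.28],
  "claw": [1, 1, 1, 1, 1]
}}

```text
clock: 24.08
position: [0.5703, -0.2694, 0.2065]
ee_rot: [1.352, 2.834, 0.001]
force: [-0.3, 0.7, 0.4]
gripper_width: 1.005
grasp_force: 0.0
```

Emit:
{"api": "arm_command", "payload": {
  "translation": [
    [-0.02, -0.04, 0],
    [-0.04, -0.08, 0],
    [-0.05, -0.12, 0],
    [-0.06, -0.146, 0],
    [-0.06, -0.146, 0]
  ],
  "spin": [-0.05, -0.11, -0.17, -0.23, -0.28],
  "claw": [1, 1, 1, 1, 1]
}}

```text
clock: 24.7
position: [0.5089, -0.417, 0.2064]
ee_rot: [2.434, 1.983, -0.001]
force: [-0.9, 0.8, -0.2]
gripper_width: 0.994
grasp_force: 0.0
```

Emit:
{"api": "arm_command", "payload": {
  "translation": [
    [0, 0, 0],
    [0, 0, 0],
    [0, 0, 0],
    [0, 0, 0],
    [0, 0, 0]
  ],
  "spin": [-0.05, -0.11, -0.17, -0.22, -0.22],
  "claw": [1, 1, 1, 1, 1]
}}

```text
clock: 25.32
position: [0.5111, -0.414, 0.2057]
ee_rot: [2.957, 1.059, 0.001]
force: [-0.9, -0.6, -0.1]
gripper_width: 1.002
grasp_force: 0.0
```

```bash
python3 - <<'E'
from h import *
look("grey_cloud",(.507,-.415),free=True,yaws=np.radians([35]))
print(manip.state()["qpos"].round(2),manip.state()["qd"].round(2).max())
E
```

```text
grey_cloud [ 0.9742  0.5047 -0.4147 33.2712  0.3336  0.4267]
tool [ 0.511  -0.4141  0.2054] yaw -50.5
shift [-0.0063 -0.0006] spin deg -6.3 units -0.0348
[-0.08  0.61  1.04  1.44 -0.52  1.39  0.1 ] 0.01
```

Emit:
{"api": "arm_command", "payload": {
  "translation": [
    [-0.006, -0.001, -0.05],
    [-0.006, -0.001, -0.11],
    [-0.006, -0.001, -0.17],
    [-0.006, -0.001, -0.199],
    [-0.006, -0.001, -0.199]
  ],
  "spin": [-0.035, -0.035, -0.035, -0.035, -0.035],
  "claw": [1, 1, 1, 1, 1],
  "squeeze": 30
}}

```text
clock: 26.05
position: [0.5039, -0.4141, 0.004]
ee_rot: [-3.008, -0.895, 0.003]
force: [0.2, -0.9, 0.8]
gripper_width: 1.003
grasp_force: 0.0
```

Emit:
{"api": "arm_command", "payload": {
  "translation": [
    [0, 0, 0],
    [0, 0, 0],
    [0, 0, 0],
    [0, 0, 0],
    [0, 0, 0]
  ],
  "spin": [0, 0, 0, 0, 0],
  "claw": [0.5, 0.5, 0.5, 0.5, 0.5]
}}

```text
clock: 26.68
position: [0.5059, -0.4161, 0.0081]
ee_rot: [3.009, 0.893, 0.004]
force: [0.0, -1.0, 5.2]
gripper_width: 0.684
grasp_force: 31.2
```

Emit:
{"api": "arm_command", "payload": {
  "translation": [
    [0, 0, 0.05],
    [0.02, 0.03, 0.1],
    [0.06, 0.07, 0.1],
    [0.09, 0.11, 0.1],
    [0.1, 0.13, 0.1]
  ],
  "spin": [0, -0.05, -0.1, -0.1, -0.1],
  "claw": [0.5, 0.5, 0.5, 0.5, 0.5]
}}

```text
clock: 27.3
position: [0.6077, -0.2818, 0.1067]
ee_rot: [-3.114, -0.419, -0.003]
force: [-0.0, -0.1, -0.6]
gripper_width: 0.685
grasp_force: 32.9
```

Emit:
{"api": "arm_command", "payload": {
  "translation": [
    [0, 0, 0],
    [0, 0, 0],
    [0, 0, 0]
  ],
  "spin": [0, 0, 0],
  "claw": [0.5, 0.5, 0.5]
}}

```text
clock: 27.68
position: [0.6037, -0.287, 0.1061]
ee_rot: [3.115, 0.406, 0.0]
force: [-0.5, 1.4, -0.6]
gripper_width: 0.686
grasp_force: 32.9
```

```bash
python3 - <<'E'
from h import *
p,y=tool(); print(p,y,manip.state()["qpos"].round(2))
print("to green",np.array([.6075,-.2834])-p[:2],(11.3-90-y),(11.3-90-y)/180)
E
```

```text
[ 0.60370397 -0.28700454  0.10606453] -75.14722657532802 [-0.31  0.76  1.06  1.52 -0.68  1.26 -0.48]
to green [0.00379603 0.00360454] -3.552773424671983 -0.019737630137066572
```

Emit:
{"api": "arm_command", "payload": {
  "translation": [
    [0.004, 0.0035, -0.02],
    [0.004, 0.0035, -0.05],
    [0.004, 0.0035, -0.065],
    [0.004, 0.0035, -0.078],
    [0.004, 0.0035, -0.078]
  ],
  "spin": [-0.02, -0.02, -0.02, -0.02, -0.02],
  "claw": [0.5, 0.5, 0.5, 0.5, 0.5]
}}

```text
clock: 28.3
position: [0.6087, -0.2823, 0.0276]
ee_rot: [3.126, 0.311, 0.0]
force: [0.2, -0.4, -0.2]
gripper_width: 0.683
grasp_force: 38.1
```

Emit:
{"api": "arm_command", "payload": {
  "translation": [
    [0, 0, 0],
    [0, 0, 0]
  ],
  "spin": [0, 0],
  "claw": [0.5, 0.5]
}}

```text
clock: 28.55
position: [0.609, -0.2817, 0.028]
ee_rot: [3.126, 0.312, 0.001]
force: [-0.7, -1.1, 0.2]
gripper_width: 0.681
grasp_force: 38.1
```

Emit:
{"api": "arm_command", "payload": {
  "translation": [
    [-0.0015, -0.0015, -0.0005],
    [-0.0015, -0.0015, -0.001],
    [-0.0015, -0.0015, -0.001],
    [-0.0015, -0.0015, -0.001],
    [-0.0015, -0.0015, 0.04]
  ],
  "spin": [0, 0, 0, 0, 0],
  "claw": [0.5, 0.5, 0.75, 0.95, 1]
}}

```text
clock: 29.18
position: [0.606, -0.2818, 0.0654]
ee_rot: [-3.124, -0.312, 0.007]
force: [0.0, -0.1, 0.8]
gripper_width: 1.0
grasp_force: 0.0
```

Emit:
{"api": "arm_command", "payload": {
  "translation": [
    [0, 0, 0.06],
    [0, 0.04, 0.11],
    [0, 0.1, 0.14],
    [0, 0.16, 0.14],
    [0, 0.22, 0.14]
  ],
  "spin": [0.05, 0.11, 0.17, 0.22, 0.28],
  "claw": [1, 1, 1, 1, 1]
}}

```text
clock: 29.8
position: [0.6073, -0.0616, 0.2083]
ee_rot: [2.691, 1.619, 0.002]
force: [0.8, 0.4, -1.1]
gripper_width: 1.001
grasp_force: 0.0
```

Emit:
{"api": "arm_command", "payload": {
  "translation": [
    [0, 0.06, 0],
    [0, 0.12, 0],
    [0, 0.18, 0],
    [0, 0.24, 0],
    [0, 0.3, 0]
  ],
  "spin": [0.05, 0.11, 0.17, 0.22, 0.28],
  "claw": [1, 1, 1, 1, 1]
}}

```text
clock: 30.42
position: [0.6071, 0.2385, 0.2079]
ee_rot: [1.747, 2.611, 0.001]
force: [1.2, -0.6, 0.1]
gripper_width: 0.996
grasp_force: 0.0
```

```bash
python3 - <<'E'
from h import *
p,y=tool(); print(p,y,manip.state()["qpos"].round(2)); print(np.array([.5885,.27])-p[:2],22.4-y,(22.4-y)/180)
E
```

```text
[0.60705884 0.23848989 0.20789377] 22.419746822512735 [-0.99  0.49  0.77  1.45 -0.34  1.34  0.19]
[-0.01855884  0.03151011] -0.019746822512736628 -0.00010970456951520349
```

Emit:
{"api": "arm_command", "payload": {
  "translation": [
    [-0.017, 0.03, 0],
    [-0.017, 0.03, 0],
    [-0.017, 0.03, 0],
    [-0.017, 0.03, 0],
    [-0.017, 0.03, 0]
  ],
  "spin": [0, 0, 0, 0, 0],
  "claw": [1, 1, 1, 1, 1]
}}

```text
clock: 31.05
position: [0.5907, 0.2654, 0.2077]
ee_rot: [1.757, 2.604, 0.0]
force: [-0.2, -0.9, -0.3]
gripper_width: 1.0
grasp_force: 0.0
```

```bash
python3 - <<'E'
from h import *
look("drop",(.589,.27),save="w6")
E
```

```text
drop [  0.9496   0.5892   0.2673 -70.5684]
tool [0.5906 0.2659 0.2076] yaw 22.0
shift [-0.0014  0.0014] spin deg -2.6 units -0.0145
```

View pics/w6.png

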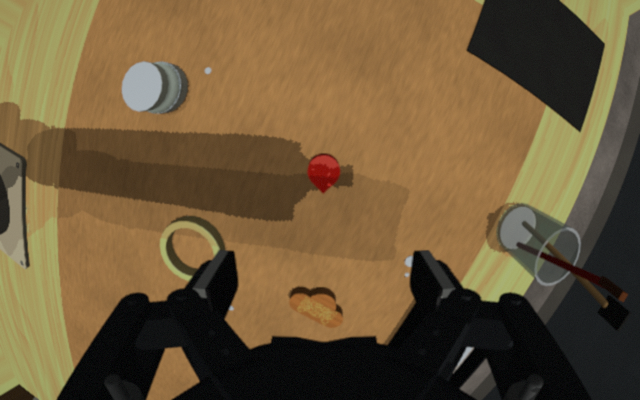

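The drop is centred between the fingers at (323,172), its point along the tool's -x.

Emit:
{"api": "arm_command", "payload": {
  "translation": [
    [-0.0014, 0.0014, -0.05],
    [-0.0014, 0.0014, -0.11],
    [-0.0014, 0.0014, -0.17],
    [-0.0014, 0.0014, -0.2],
    [-0.0014, 0.0014, -0.2]
  ],
  "spin": [-0.0145, -0.0145, -0.0145, -0.0145, -0.0145],
  "claw": [0.8, 0.8, 0.8, 0.8, 0.8],
  "squeeze": 25
}}

```text
clock: 31.78
position: [0.5875, 0.267, 0.0054]
ee_rot: [-1.813, -2.564, 0.006]
force: [0.2, 0.4, 1.4]
gripper_width: 0.802
grasp_force: 0.0
```

Emit:
{"api": "arm_command", "payload": {
  "translation": [
    [0, 0, 0],
    [0, 0, 0],
    [0, 0, 0],
    [0, 0, 0],
    [0, 0, 0]
  ],
  "spin": [0, 0, 0, 0, 0],
  "claw": [0.3, 0.3, 0.3, 0.3, 0.3]
}}

```text
clock: 32.4
position: [0.5902, 0.2684, 0.0098]
ee_rot: [1.813, 2.564, 0.005]
force: [-1.0, 0.3, 4.5]
gripper_width: 0.404
grasp_force: 24.3
```

Emit:
{"api": "arm_command", "payload": {
  "translation": [
    [0, 0, 0.05],
    [0, -0.03, 0.11],
    [0.02, -0.08, 0.16],
    [0.04, -0.13, 0.19],
    [0.05, -0.19, 0.21]
  ],
  "spin": [0, 0.05, 0.1, 0.16, 0.21],
  "claw": [0.3, 0.3, 0.3, 0.3, 0.3]
}}

```text
clock: 33.02
position: [0.6373, 0.0906, 0.2157]
ee_rot: [0.873, 3.014, 0.004]
force: [0.6, 0.2, -0.9]
gripper_width: 0.403
grasp_force: 25.1
```

Emit:
{"api": "arm_command", "payload": {
  "translation": [
    [0.02, -0.05, 0.02],
    [0.04, -0.1, 0.03],
    [0.06, -0.15, 0.03],
    [0.06, -0.21, 0.03],
    [0.06, -0.27, 0.03]
  ],
  "spin": [0.05, 0.1, 0.16, 0.17, 0.17],
  "claw": [0.3, 0.3, 0.3, 0.3, 0.3]
}}

```text
clock: 33.65
position: [0.6962, -0.1804, 0.2437]
ee_rot: [0.057, 3.139, -0.0]
force: [0.6, -0.3, -0.4]
gripper_width: 0.405
grasp_force: 25.1
```

Emit:
{"api": "arm_command", "payload": {
  "translation": [
    [0, 0, 0],
    [0, 0, 0],
    [0, 0, 0]
  ],
  "spin": [0, 0, 0],
  "claw": [0.3, 0.3, 0.3]
}}

```text
clock: 34.02
position: [0.6967, -0.1764, 0.2428]
ee_rot: [0.054, 3.14, 0.001]
force: [0.1, -0.0, -1.6]
gripper_width: 0.405
grasp_force: 25.1
```

```bash
python3 - <<'E'
from h import *
look("grey_cloud",(.607,-.283),z0=.02,save="w7",free=True,yaws=[0.2])
for n,z,k in(("sun",.056,{}),("blue_cloud",.038,{})):
    v=seg(n,"wrist",(.66,-.087),z+.015); print(n,fit([v],n,z0=z,yaws=[0]) if v else None)
v=seg("green_plinth","wrist",(.607,-.283),.02); print(fit([v],"green_plinth",yaws=[.2]) if v else None)
E
```

```text
grey_cloud [ 0.9582  0.6073 -0.2824 12.2819  0.3212  0.4176]
tool [ 0.6966 -0.1766  0.2426] yaw 88.0
shift [-0.0893 -0.1058] spin deg 14.3 units 0.0792
sun [ 0.9278  0.66   -0.0888 -0.8765]
blue_cloud [ 0.4072  0.6586 -0.0898  1.4947]
[ 0.4139  0.6074 -0.284   9.353 ]
```

View pics/w7.png

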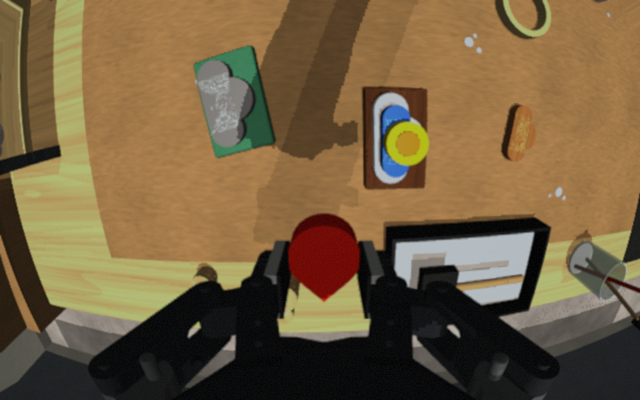

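```bash
python3 - <<'E'
from h import *
print(tool(),manip.state()["qpos"].round(2))
E
```

```text
(array([ 0.69630663, -0.17754972,  0.24240707]), np.float64(87.95305847233658)) [-0.19  0.6   0.62  1.18 -0.34  1.47  1.92]
```

Sun stack looks concentric (fit agrees within 1 mm) and grey is centred on green at ~(227,105). Now I place the drop.

Emit:
{"api": "arm_command", "payload": {
  "translation": [
    [-0.03, -0.04, 0],
    [-0.06, -0.08, -0.02],
    [-0.089, -0.106, -0.06],
    [-0.089, -0.106, -0.12],
    [-0.089, -0.106, -0.16]
  ],
  "spin": [0, 0, 0, 0, 0],
  "claw": [0.3, 0.3, 0.3, 0.3, 0.3]
}}

```text
clock: 34.9
position: [0.6061, -0.2839, 0.08]
ee_rot: [-0.059, -3.14, -0.002]
force: [0.4, -0.3, -0.6]
gripper_width: 0.406
grasp_force: 25.1
```

Emit:
{"api": "arm_command", "payload": {
  "translation": [
    [0, 0, 0],
    [0, 0, -0.015],
    [0, 0, -0.028],
    [0, 0, -0.033],
    [0, 0, -0.033]
  ],
  "spin": [0, 0, 0, 0, 0],
  "claw": [0.3, 0.3, 0.3, 0.3, 0.3]
}}

```text
clock: 35.52
position: [0.6072, -0.2844, 0.0493]
ee_rot: [-0.058, -3.141, -0.0]
force: [-0.0, 0.5, -0.0]
gripper_width: 0.403
grasp_force: 25.2
```

Emit:
{"api": "arm_command", "payload": {
  "translation": [
    [0, 0.001, -0.0015],
    [0, 0.001, -0.002],
    [0, 0.001, -0.002],
    [0, 0.001, -0.002],
    [0, 0.001, 0.02]
  ],
  "spin": [0, 0, 0, 0, 0],
  "claw": [0.3, 0.3, 0.55, 0.75, 0.75]
}}

```text
clock: 36.15
position: [0.6061, -0.2828, 0.0685]
ee_rot: [-0.058, -3.138, -0.002]
force: [-0.3, -0.2, 0.0]
gripper_width: 0.748
grasp_force: 0.0
```

Emit:
{"api": "arm_command", "payload": {
  "translation": [
    [0, 0, 0.06],
    [0.02, 0.02, 0.12],
    [0.04, 0.06, 0.18],
    [0.06, 0.1, 0.2],
    [0.06, 0.1, 0.2]
  ],
  "spin": [0, 0, 0, 0, 0],
  "claw": [0.75, 0.75, 0.75, 0.75, 0.75]
}}

```text
clock: 36.78
position: [0.6703, -0.1783, 0.2736]
ee_rot: [0.046, 3.135, 0.002]
force: [-0.3, -0.7, -1.2]
gripper_width: 0.747
grasp_force: 0.0
```

Emit:
{"api": "arm_command", "payload": {
  "translation": [
    [0, 0, 0],
    [0, 0, 0],
    [0, 0, 0]
  ],
  "spin": [0, 0, 0],
  "claw": [0.75, 0.75, 0.75]
}}

```text
clock: 37.15
position: [0.6665, -0.1846, 0.269]
ee_rot: [-0.061, -3.14, 0.0]
force: [0.7, 0.0, 0.6]
gripper_width: 0.749
grasp_force: 0.0
```

```bash
python3 - <<'E'
from h import *
look("drop",(.607,-.283),z0=.038,save="w8",yaws=[0])
v=seg("sun","wrist",(.66,-.087),.07); print(fit([v],"sun",z0=.056,yaws=[0]) if v else None)
a=cv2.imread("pics/w8.png"); cv2.imwrite("pics/w8c.png",cv2.resize(a[60:260,120:520],(800,400),interpolation=2))
optics.read_camera("scene")
im=optics.read_camera("side"); cv2.imwrite("pics/s8.png",cv2.resize(im[180:320,260:440,::-1],(720,560),interpolation=2))
E
```

```text
drop [ 0.9426  0.6095 -0.2827 -3.6736]
tool [ 0.6667 -0.1841  0.2691] yaw 87.8
shift [-0.0572 -0.0986] spin deg -1.5 units -0.0083
None
```

View pics/w8c.png

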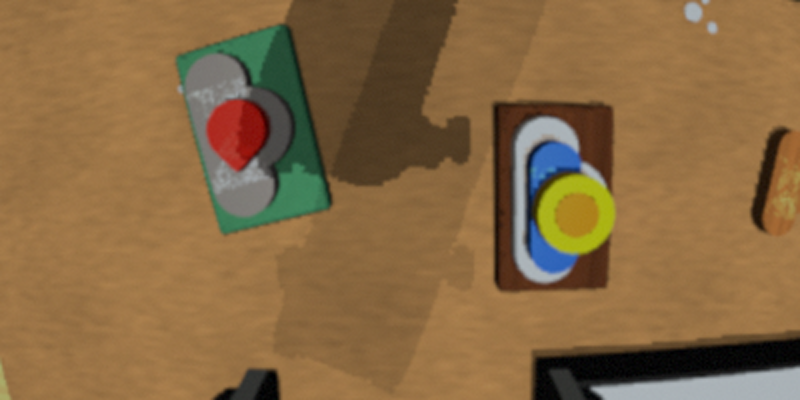

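View pics/s8.png

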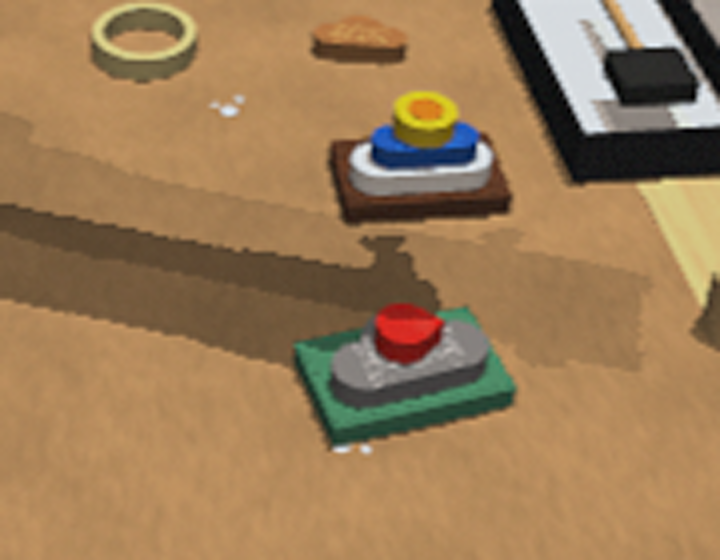

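Both stacks are flat and centred: drop fit within ~2 mm of the grey cloud, sun within ~1 mm of blue. The gripper is open and clear of everything.

```bash
python3 -c "
from rig import manip
print(manip.job_done())"
```

```text
the job is handed in; nothing more can be done
None
```

Both ornaments are stacked in the order asked, flat and centred to about 2 mm, at about 37 s on the robot's clock; everything is released, the bystanders were not touched, and the job is handed in.

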